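# Unlock the pressure roller and hold it up on its cam

## Task

Raise the pressure roller of the edge-banding machine so that it can be cleaned: pull the blue-headed lock pin up out of its sleeve beside the cam lever and stand it in the yellow cup, then take the lever by its orange handle and turn it up until it points straight up, where the cam lifts the roller highest. The lever springs back when let go, so finish while still holding the handle there; leave the oil bottle, spare roller and spanner where they are.

Things in the scene. Friction and masses are not known exactly. Their poses are not given: they have to be found in the camera images.
- roller_unit: Roller unit fixed to the bed: aluminium base plate 200 x 260 x 12 mm (own x -80 to 120, y -130 to 130). Origin at bed height under the cam axis, z up. Lever on its -x side (towards the robot), roller on +x. Yaw within 0.4 rad. Guide posts at x 25, y -65 and 65 mm, 183 mm high; the white carriage stays below 175 mm, at x over -2 mm.
- cam_lever (a joint): Lever angle, rad: 0 at rest on its stop (lever towards the unit's +y, 0.30 above level), grows as it is raised, 1.27 straight up = highest lift; past that the roller sinks again, stop at 2.1. A spring drives it back to 0 (about 4 N at the handle when straight up). With the lock pin in its sleeve it is blocked at about 0.4.
- lever_handle: Orange round handle, diameter 22, length 68 mm, level along the unit's x, free to spin on its spindle. Origin at its middle, 115 mm from the cam axis: in the unit's frame x -56, y 110, z 114 mm at rest; x -56, y 0, z 195 mm straight up. Can be pinched from above, fingers closing along the unit's y, and carried round the arc without turning the gripper.
- roller_carriage (a joint): Lift of the white roller carriage by the cam, m: 0 at rest, 0.0127 at the highest lift (lever straight up); driven only by the cam lever.
- lock_pin: Loose lock pin, upright in the sleeve: steel shaft diameter 12, 145 mm long, round blue head above it, diameter 22, from 145 to 180 mm up. About 0.16 kg. Origin at the centre of its foot, z towards the head. At the start the foot is 12 mm above the bed (head at 157 to 192 mm). It must rise 50 mm to clear the sleeve.
- cam_axis (a point): Point on the cam axis in the middle of the cam disc face nearest the lever: 80 mm straight above the unit's origin. The lever turns about the unit's x axis through it.
- sleeve_mouth (a point): Centre of the mouth of the upright dark steel lock sleeve (outside diameter 28, bore 16 mm, 50 mm deep), at x -50, y 70, z 62 mm in the unit's frame.
- pin_foot (a point): Centre of the lock pin's foot (its lower end).
- pin_cup: Yellow upright round cup fixed to the bed to the left or right of the unit, for parking the pin: outside diameter 68, inside diameter 60, height 90 mm, inner floor 6 mm up. Origin at the centre of its underside. The pin may lean in it.
- oil_bottle: Bystander: loose oil bottle with a red cap, diameter 52, height 140 mm, standing on the side of the unit opposite the cup. Origin at the centre of its underside.
- spare_roller: Bystander: loose black roller lying flat, diameter 60, 26 mm high, to the left of the unit. Origin at the centre of its underside.
- spanner: Bystander: loose steel spanner, lying flat to the right of the unit, 130 mm long. Origin under the middle of its length.
There are look-alikes about, which are no part of the job. There is more than one size of the pin_cup; the job needs the larger.

How it is judged (in metres and radians):
On the way, in this order (a step that is already met when the one before it is completed fails the run):
1. the lock pin is pulled up clear of its sleeve in the fingers (z of pin_foot in the frame of roller_unit above 0.062 m and contact force between the fingers and lock_pin above 0.5 N), for 0.1 s.
2. the pin stands in the yellow cup, let go (horizontal distance between pin_foot and pin_cup below 0.032 m and z of pin_foot in the frame of pin_cup between -0.005 and 0.04 m and contact force between the fingers and lock_pin below 0.1 N), for 0.2 s.
3. the cam lever is held by its handle at the highest lift (value of joint cam_lever between 1.12 and 1.42 rad and value of joint roller_carriage above 0.0118 m and contact force between the fingers and lever_handle above 1 N), for 0.2 s.
At the end, for the whole second after the job is handed in: The fingers hold the orange handle (over 1 N) with the cam lever within 0.15 rad of straight up (joint 1.12 to 1.42) and still, the carriage lifted over 11.8 mm, and the lock pin is in the yellow cup, foot inside and less than 40 mm above the cup's underside, not touched by the fingers (all of step 2 and all of step 3 and velocity of joint cam_lever between -0.1 and 0.1 rad/s); the arm keeps its last pose, push and grip.
It fails at once if the oil bottle is moved more than 3 cm (distance of oil_bottle from where it was at the start of the episode above 0.03 m).
It fails at once if the spare roller is moved more than 3 cm (distance of spare_roller from where it was at the start of the episode above 0.03 m).
It fails at once if the spanner is moved more than 3 cm (distance of spanner from where it was at the start of the episode above 0.03 m).
It also fails if it takes over 58 s, if anything falls off the work surface, if the arm or the gripper's body presses on something with over 40 N, if the wrist force passes 120 N, or if a joint passes its speed limit or range.

## Robot

A 6-joint arm with a two-finger parallel gripper is mounted at the origin on the work surface. World frame = base frame: x ahead of the robot, y to its left, z up, the work surface at z = 0. Lengths are in mm, angles in rad, forces in N, time in s.
With the tool pointing down it reaches from about 350 to 775 mm from the base axis. Payload 7.3 kg.
Tool frame: the origin (TCP) lies at the very end of the fingers, on their centre line; the grasp point (between the pads) lies 19 mm behind it; x points along the fingers, y is the direction in which the jaws open and shut, and the axes are right-handed (so a half turn about x gives the same grasp; the last joint's range is limited). The gripper opens to 92 mm and grips with 3 to 60 N. Pads are 19 mm wide; open, the fingers measure 130 mm over their backs; the gripper's body (75 mm by 190 mm) begins 47 mm behind the grasp point.
Start: joints at [1.005, 0.342, 1.524, -0, 1.275, -0.146], TCP at [213.967, 479.441, 226.741] pointing down, gripper open.
Joint ranges: [-2.53, 2.53], [-0.77, 2.02], [0.04, 2.7], [-1, 4.14], [0.28, 2.66], [-3.11, 3.11]. Speed limits (rad/s): [2.57, 2.57, 3.14, 3.14, 3.14, 3.14].

## Interface

Orientations are given as [roll, pitch, yaw] about the fixed x, y, z axes, in that order (R = Rz(yaw) Ry(pitch) Rx(roll)).
In Python, from plant import bot gives the robot as it stands.
- The arm moves only by the tool step_arm, never from a script. Its argument "targets" is a list that holds one entry, the list of rows, each a list of 4 numbers: the shift along the tool's x, y, z in m, then the turn about the tool's x in degrees. A call has exactly 5 rows; each row is the pose to reach, as a shift and turn from the pose measured when the call began, along the tool's axes at that moment; what a row does not reach only later rows make up. A row lasts 1/12 s, in which the tool goes at most 41.7 mm and 7.16 degrees, less where a joint would pass 70% of its speed; a pose out of reach is approached as far as the arm can. A call with a gripper value outside its range is refused whole. "jaw" is the closure, from 0 (fully open) to 1 (shut), set as the call begins (left out, the last holds). The fingers move at their own pace and stop on an object; the grip force is fixed at half the most. Time passes only in rows, so rows that repeat a pose let the fingers close, or fill a call up. It gives the time, the measured TCP pose, the force and the opening at its end, in the units of the state.
- bot.get_obs(): the state, without advancing time (a new reading comes with each control period).
- bot.capture(name): name is "scene" or "side" or "wrist"; returns a dict with "color" (480x640x3 uint8, red, green, blue), "depth" (480x640 float32, mm along the optical axis (not along the pixel's ray), 0 where there is no reading), "fov_y" (degrees; the focal length in pixels is half the picture's height over the tangent of half this angle, whatever the lens; pixels are square), "cx", "cy" (the principal point, pixels), "rvec" (rotation vector, rad) and "tvec" (3), from world to camera coordinates, as OpenCV has them. Camera axes: x right, y down, z forward; pixel columns grow to the right and rows downward; lengths in mm; the calibration is good to about 2 mm. A picture is of the moment at which its call begins.
- bot.close_job(): hands the job in, once; it reports no verdict.
The state is a dict: "time": time; "joint_positions": joint angles; "dq": joint speeds; "tau": joint torques, N m; "tool_pos": TCP position; "tcp_rot": TCP orientation; "contact_force": force on the tool from outside, world axes, zero at the start; "moment": the same for the moment, N m; "grip_width": finger opening in mm.
Only numpy, scipy, OpenCV 4.12 (cv2) and the standard library are available. Lean on these libraries where they do the work, as an engineer would, in place of code of your own. Each camera call takes 0.05 s, during which the arm holds its last target. There are 200 camera calls.

## Working session

There is one attempt and no reset: what is moved stays moved. The work goes in short steps, Python scripts to look and compute and a tool call to move; the robot and the scene stay as the last step left them, time stands still between calls to the robot, and variables do not carry over. Pictures are saved under pics/ and viewed, about 8 in all and at most 12, crops included, and the job is handed in when it is done.

Besides the shell and the picture viewer there is one more tool, called as name(argument=value, ...), one argument or row to a line, values as JSON. step_arm: Moves the arm, as the interface text tells. Its arguments: {"type":"object","properties":{"targets":{"type":"array","items":{"type":"array","items":{"type":"array","items":{"type":"number"}}}},"jaw":{"type":"number"}},"required":["targets"]}

```bash
mkdir -p pics; ls
cat > h.py <<'E'
import numpy as np, cv2
from plant import bot
def cam(n):
    c=bot.capture(n); c['f']=240/np.tan(np.radians(c['fov_y'])/2)
    c['R']=cv2.Rodrigues(np.array(c['rvec'],float))[0]; c['t']=np.array(c['tvec'],float).ravel(); return c
def pts(c):
    v,u=np.mgrid[0:480,0:640]; d=c['depth']
    P=np.stack([(u-c['cx'])/c['f']*d,(v-c['cy'])/c['f']*d,d],-1)
    return (P-c['t'])@c['R']
def ray(c,u,v,z):
    d=c['R'].T@np.array([(u-c['cx'])/c['f'],(v-c['cy'])/c['f'],1]); o=-c['R'].T@c['t']
    return o+d*(z-o[2])/d[2]
def save(c,n,box=None,k=1):
    im=c['color'][:,:,::-1]
    if box: im=im[box[1]:box[3],box[0]:box[2]]
    cv2.imwrite('pics/'+n,cv2.resize(im,None,fx=k,fy=k,interpolation=cv2.INTER_CUBIC))
E
python3 - <<'E'
from h import *
print(bot.get_obs())
for n in ('scene','side'):
    c=cam(n); save(c,n+'0.png'); print(n,c['f'],-c['R'].T@c['t'],c['cx'],c['cy'],(c['depth']>0).mean())
    P=pts(c); hsv=cv2.cvtColor(c['color'],cv2.COLOR_RGB2HSV)
    for nm,lo,hi in (('blue',(100,120,50),(130,255,255)),('yellow',(22,120,80),(35,255,255)),('orange',(8,150,100),(20,255,255)),('red',(0,150,80),(6,255,255))):
        m=cv2.inRange(hsv,lo,hi); k,l,s,ce=cv2.connectedComponentsWithStats(m)
        for i in range(1,k):
            if s[i,4]>40:
                q=P[(l==i)&(c['depth']>0)]
                print(nm,s[i],ce[i].round(),np.percentile(q,[2,50,98],axis=0).round().tolist() if len(q) else None)
E
```

```text
pics
{'time': 0.0, 'joint_positions': array([ 1.00500372e+00,  3.42742986e-01,  1.52504393e+00,  1.44491144e-05,
        1.27541530e+00, -1.46024318e-01]), 'dq': array([ 0.00070344, -0.00104395, -0.00054396, -0.00080824,  0.00027466,
        0.00074273]), 'tau': array([-1.41138949e-03, -4.31255078e+01, -2.44216847e+01,  7.15755299e-02,
        5.60509705e-02, -1.38312971e-04]), 'tool_pos': array([213.72029837, 479.06458064, 226.02506778]), 'tcp_rot': array([-1.72540449,  1.56918671, -2.145177  ]), 'contact_force': array([-0.61422864,  0.38790145,  0.15511061]), 'moment': array([ 0.02687877, -0.01148463, -0.04408833]), 'grip_width': 91.62414186835612}
scene 455.2622809317874 [ 864.95507997 -575.1995902   602.28264063] 323.71507886182934 244.32912621849388 0.9959733072916667
blue [  352     0   274   166 33851] [489.  68.] [[-32.0, 1116.0, -152.0], [478.0, 1125.0, 128.0], [797.0, 1135.0, 335.0]]
blue [358 194  12  22 216] [363. 204.] [[542.0, 24.0, 160.0], [553.0, 29.0, 181.0], [559.0, 42.0, 192.0]]
yellow [231   7  23  21 325] [241.  17.] [[-506.0, 885.0, 210.0], [-499.0, 938.0, 240.0
[... 990 characters left out ...]
.0], [378.0, 1125.0, 187.0], [776.0, 1136.0, 430.0]]
blue [316 191  11  17 152] [322. 199.] [[539.0, 24.0, 158.0], [546.0, 29.0, 176.0], [559.0, 43.0, 192.0]]
yellow [240 182  24  38 802] [252. 200.] [[438.0, 281.0, 7.0], [464.0, 292.0, 60.0], [498.0, 348.0, 89.0]]
yellow [203 201  19  27 416] [212. 214.] [[333.0, 280.0, 5.0], [352.0, 288.0, 42.0], [373.0, 331.0, 63.0]]
yellow [353 273  21  14 161] [363. 279.] [[581.0, -101.0, 10.0], [604.0, -83.0, 12.0], [627.0, -65.0, 15.0]]
orange [295 207  24  19 211] [307. 216.] [[496.0, 48.0, 108.0], [524.0, 62.0, 119.0], [560.0, 84.0, 125.0]]
red [364 334  14  16 192] [370. 341.] [[440.0, -382.0, 125.0], [449.0, -374.0, 138.0], [461.0, -360.0, 142.0]]
```

View pics/scene0.png

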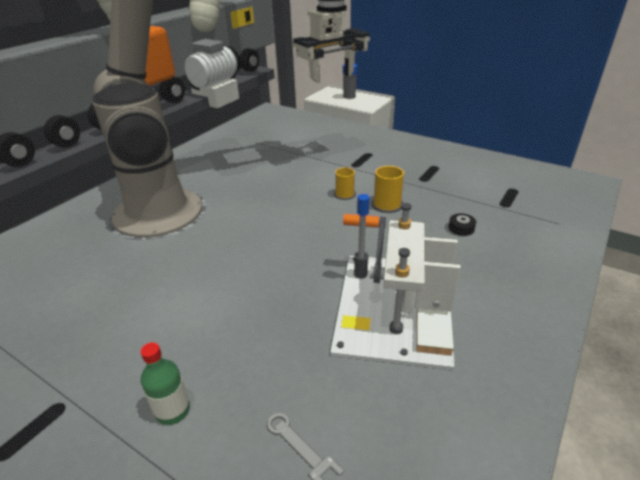

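Run:
```python
from h import *
from scipy.optimize import least_squares
A=[]
for n in ('scene','side'):
    c=cam(n); P=pts(c); hsv=cv2.cvtColor(c['color'],cv2.COLOR_RGB2HSV); q=P.reshape(-1,3); h=hsv.reshape(-1,3)
    def fit(p,r,p0):
        s=least_squares(lambda x:np.hypot(p[:,0]-x[0],p[:,1]-x[1])-r,p0,loss='soft_l1'); return s.x.round(1),len(p)
    yel=(h[:,0]>=22)&(h[:,0]<=35)&(h[:,1]>120)
    box=lambda x0,x1,y0,y1,z0,z1:(q[:,0]>x0)&(q[:,0]<x1)&(q[:,1]>y0)&(q[:,1]<y1)&(q[:,2]>z0)&(q[:,2]<z1)
    m=yel&box(420,520,260,380,10,84)
    front=q[m]; 
    print(n,'cup',fit(front[front[:,1]<310],34,[470,315]), 'top z',np.percentile(q[yel&box(420,520,260,380,10,120)][:,2],99))
    m=(h[:,0]>=100)&(h[:,0]<=130)&(h[:,1]>120)&box(500,600,0,80,150,200)
    print('pin',fit(q[m&(q[:,2]<188)],11,[550,38]),q[m].mean(0),q[m][:,2].max())
    m=(h[:,0]>=6)&(h[:,0]<=20)&(h[:,1]>150)&box(480,600,20,120,95,150); A.append(q[m])
    # base plate top
    m=box(450,850,-250,150,9,15)&(h[:,1]<60); 
    r=cv2.minAreaRect(q[m][:,:2].astype(np.float32)); print('plate',m.sum(),r)
```

```text
scene cup (array([469.7, 317.9]), 554) top z 89.75450121334819
pin (array([547.9,  36.4]), 146) [551.94956738  30.20226469 179.30573519] 192.40067592085606
plate 5372 ((640.1940307617188, -3.0716705322265625), (199.03668212890625, 261.43963623046875), 22.90485382080078)
side cup (array([471.2, 317.9]), 512) top z 89.80654896534985
pin (array([549.8,  37. ]), 112) [546.50975881  30.0162833  177.00073849] 193.59783660967622
plate 2908 ((640.7850341796875, -3.0091552734375), (204.94937133789062, 260.9931945800781), 22.941829681396484)
```

The plate and blue-headed pin are at about (363,204) in the scene image. There are two yellow cups:
- **Left, pixel (345,182):** the top is at z≈63 mm.
- **Right, pixel (388,187):** the top is at z≈90 mm and it is about 68 mm wide. This is the larger one, so it is the one for the job.

I'll confirm that in a crop and work out the first move.

```bash
cat >> h.py <<'E'
def go(x,y,z,jaw=112.9):
    o=bot.get_obs(); r=o['tcp_rot']
    from scipy.spatial.transform import Rotation as Ro
    R=Ro.from_euler('xyz',r).as_matrix(); d=R.T@(np.array([x,y,z])-o['tool_pos'])
    a=np.degrees(np.arctan2(R[1,1],R[0,1])); t=(jaw-a+90)%180-90   # world turn about +z
    print('t',round(o['time'],2),'pos',o['tool_pos'].round(1),'down',R[:,0].round(3),'jaw',a.round(1),'q6',o['joint_positions'][5].round(2),'F',o['contact_force'].round(1),'w',round(o['grip_width'],1))
    print('shift m',(d/1000).round(4),'turn deg about tool x',round(-t,1))
E
python3 - <<'E'
from h import *
c=cam('scene'); save(c,'crop1.png',(310,140,480,290),4)
go(549,36,260)
E
```

```text
t 0.25 pos [213.9 479.3 226.4] down [-0.    -0.001 -1.   ] jaw 65.9 q6 -0.15 F [-0.3 -0.1 -0.2] w 91.7
shift m [-0.0334 -0.2682  0.4867] turn deg about tool x -47.0
```

View pics/crop1.png

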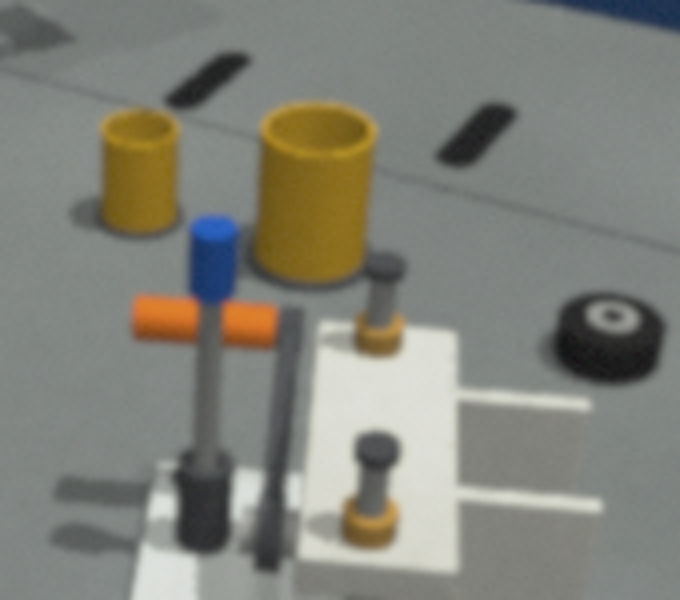

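The crop shows the big cup at crop pixel (315,190), clearly larger than the small one at (140,170). The blue-headed pin is at (213,258), in the sleeve beside the orange-handled lever.

step_arm(
  targets=[
    [[-0.01,-0.018,0.033,-6],[-0.02,-0.037,0.068,-12],[-0.03,-0.056,0.102,-18],[-0.034,-0.075,0.136,-25],[-0.034,-0.094,0.17,-32]],
  ],
  jaw=0,
)

```text
time: 0.67
tool_pos: [327.4, 329.4, 261.4]
tcp_rot: [0.351, 1.569, 0.466]
contact_force: [0.8, 0.4, 0.5]
grip_width: 91.9
```

```bash
python3 -c "
from h import *
go(549,36,260)"
```

```text
t 0.67 pos [327.4 329.4 261.4] down [ 0.001  0.001 -1.   ] jaw 96.6 q6 -1.06 F [0.8 0.4 0.5] w 91.9
shift m [ 0.0015 -0.3169  0.1865] turn deg about tool x -16.3
```

step_arm(
  targets=[
    [[0,-0.034,0.02,-4],[0,-0.068,0.04,-8],[0,-0.102,0.06,-12],[0,-0.136,0.08,-16],[0,-0.17,0.1,-16.3]],
  ],
)

```text
time: 1.08
tool_pos: [447.0, 170.2, 261.6]
tcp_rot: [0.051, 1.569, 0.454]
contact_force: [1.1, 0.1, -0.4]
grip_width: 92.0
```

```bash
python3 -c "
from h import *
go(549,36,260)"
```

```text
t 1.08 pos [447.  170.2 261.6] down [ 0.002  0.001 -1.   ] jaw 113.1 q6 -1.77 F [ 1.1  0.1 -0.4] w 92.0
shift m [ 0.0017 -0.1634  0.0412] turn deg about tool x 0.2
```

step_arm(
  targets=[
    [[0,-0.035,0.01,0],[0,-0.07,0.018,0],[0,-0.105,0.026,0],[0,-0.14,0.034,0],[0,-0.163,0.041,0]],
  ],
)

```text
time: 1.5
tool_pos: [549.9, 33.4, 261.4]
tcp_rot: [-0.364, 1.569, 0.037]
contact_force: [-0.3, 0.6, -1.2]
grip_width: 91.7
```

Run:
```python
from h import *
go(549,36,150)
c=cam('wrist'); save(c,'wr1.png'); P=pts(c); hsv=cv2.cvtColor(c['color'],cv2.COLOR_RGB2HSV)
m=(cv2.inRange(hsv,(100,120,40),(130,255,255))>0)
q=P[m&(P[...,2]>150)&(P[...,2]<200)]; print('blue',len(q),np.percentile(q,[2,50,98],axis=0).round(1).tolist() if len(q) else '')
t=q[q[:,2]>188]
if len(t): print('top circle',cv2.minEnclosingCircle(t[:,:2].astype(np.float32)))
m=(cv2.inRange(hsv,(6,150,80),(20,255,255))>0)
q=P[m&(P[...,2]>95)&(P[...,2]<150)]; print('orange',len(q),np.percentile(q,[2,50,98],axis=0).round(1).tolist() if len(q) else '')
```

```text
t 1.5 pos [549.9  33.4 261.4] down [ 0.002  0.    -1.   ] jaw 113.0 q6 -2.05 F [-0.3  0.6 -1.2] w 91.7
shift m [ 0.1114  0.0029 -0.    ] turn deg about tool x 0.1
blue 814 [[540.4, 25.8, 189.0], [550.2, 33.8, 192.5], [558.7, 43.4, 193.8]]
top circle ((549.4042358398438, 35.762672424316406), 10.721593856811523)
orange 1849 [[499.9, 51.5, 117.4], [528.3, 66.9, 124.0], [561.0, 83.0, 126.1]]
```

View pics/wr1.png

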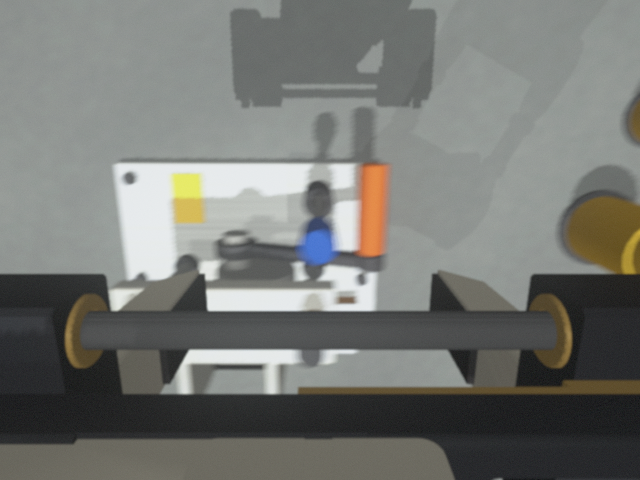

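The wrist view shows the blue head at pixel (318,240), centred between the fingers. The orange handle is at (373,210), below fingertip level. I'll go down and grip.

step_arm(
  targets=[
    [[0.03,0.001,0,0],[0.06,0.002,0,0],[0.09,0.0025,0,0],[0.108,0.0025,0,0],[0.1105,0.0025,0,0]],
  ],
)

```text
time: 1.97
tool_pos: [548.9, 33.3, 146.6]
tcp_rot: [2.92, 1.566, -2.964]
contact_force: [-1.1, 0.4, 0.0]
grip_width: 92.0
```

step_arm(
  targets=[
    [[0,0,0,0],[0,0,0,0],[0,0,0,0],[0,0,0,0],[0,0,0,0]],
  ],
  jaw=1,
)

```text
time: 2.38
tool_pos: [549.5, 33.3, 147.8]
tcp_rot: [-3.121, 1.568, -2.722]
contact_force: [0.0, -0.2, 0.3]
grip_width: 63.1
```

step_arm(
  targets=[
    [[0,0,0,0],[0,0,0,0],[0,0,0,0],[0,0,0,0],[0,0,0,0]],
  ],
)

```text
time: 2.8
tool_pos: [549.5, 33.3, 147.8]
tcp_rot: [-3.112, 1.568, -2.713]
contact_force: [-0.8, 0.2, -0.6]
grip_width: 29.9
```

step_arm(
  targets=[
    [[0,0,0,0],[0,0,0,0],[0,0,0,0],[0,0,0,0],[0,0,0,0]],
  ],
)

```text
time: 3.22
tool_pos: [549.4, 33.4, 147.8]
tcp_rot: [3.093, 1.568, -2.791]
contact_force: [-0.5, 0.1, 0.2]
grip_width: 21.1
```

step_arm(
  targets=[
    [[-0.01,0,0,0],[-0.02,0,0,0],[-0.03,0,0,0],[-0.045,0,0,0],[-0.06,0,0,0]],
  ],
)

```text
time: 3.63
tool_pos: [549.6, 33.4, 209.3]
tcp_rot: [-3.06, 1.569, -2.661]
contact_force: [0.2, 0.9, -1.3]
grip_width: 20.7
```

step_arm(
  targets=[
    [[-0.015,0,0,0],[-0.03,0,0,0],[-0.045,0,0,0],[-0.06,0,0,0],[-0.08,0,0,0]],
  ],
)

```text
time: 4.05
tool_pos: [549.3, 33.5, 290.5]
tcp_rot: [-3.119, 1.568, -2.72]
contact_force: [0.3, -0.9, -1.6]
grip_width: 21.2
```

Run:
```python
from h import *
go(470.5,318,285)
c=cam('side'); save(c,'side2.png',(180,110,460,320),2.8)
```

```text
t 4.05 pos [549.3  33.5 290.5] down [-0.002 -0.001 -1.   ] jaw 112.9 q6 -2.05 F [ 0.3 -0.9 -1.6] w 21.2
shift m [0.0054 0.2928 0.038 ] turn deg about tool x -0.0
```

View pics/side2.png

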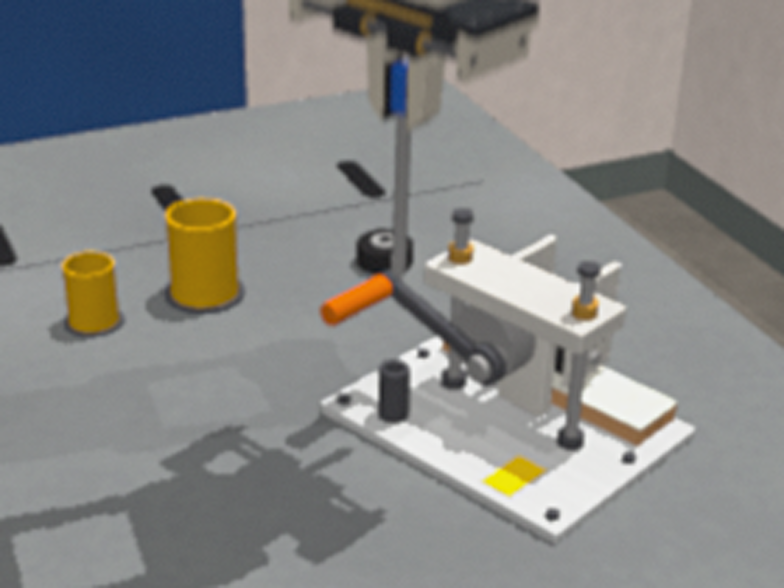

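The side crop shows the pin held upright by its blue head at (398,85), with its foot at about (398,275), well above the empty sleeve at (394,390). Next is the carry to the cup.

step_arm(
  targets=[
    [[0,0.02,0.003,0],[0,0.05,0.006,0],[0,0.085,0.011,0],[0,0.12,0.016,0],[0,0.155,0.02,0]],
  ],
)

```text
time: 4.52
tool_pos: [508.7, 185.1, 295.3]
tcp_rot: [-0.627, 1.564, -0.229]
contact_force: [0.4, 0.3, -1.3]
grip_width: 21.4
```

step_arm(
  targets=[
    [[0,0.035,0.005,0],[0,0.07,0.009,0],[0,0.1,0.013,0],[0,0.125,0.016,0],[0,0.137,0.018,0]],
  ],
)

```text
time: 4.93
tool_pos: [470.8, 321.2, 295.2]
tcp_rot: [-0.449, 1.564, -0.048]
contact_force: [-0.7, -0.1, -2.6]
grip_width: 21.1
```

Run:
```python
from h import *
go(470.5,318,150)
for n in ('scene','side'):
    c=cam(n); P=pts(c); q=P.reshape(-1,3)
    k=(abs(q[:,0]-470)<60)&(abs(q[:,1]-318)<60)&(q[:,2]>142)&(q[:,2]<260)&(abs(q[:,2]-200)<60)
    print(n,k.sum(),np.median(q[k],0).round(1),'foot z',np.percentile(q[k][:,2],1) if k.sum() else '')
    k2=k&(q[:,2]<190); print(np.median(q[k2],0).round(1)); save(c,n+'3.png',(180,100,440,250) if n=='side' else (300,60,500,230),2.5)
```

```text
t 4.93 pos [470.8 321.2 295.2] down [ 0.007 -0.    -1.   ] jaw 113.0 q6 -1.51 F [-0.7 -0.1 -2.6] w 21.1
shift m [ 0.1452 -0.0024 -0.0024] turn deg about tool x 0.1
scene 235 [473.4 318.  212.3] foot z 159.30374153647176
[473.8 318.6 175.6]
side 165 [470.5 319.2 210.7] foot z 160.37102642124572
[470.7 319.5 175.2]
```

Pin is above the cup within a few mm, so lowering it.

step_arm(
  targets=[
    [[0.015,-0.001,-0.001,0],[0.035,-0.002,-0.001,0],[0.055,-0.003,-0.001,0],[0.075,-0.003,-0.001,0],[0.095,-0.003,-0.001,0]],
  ],
)

```text
time: 5.45
tool_pos: [473.1, 315.1, 199.4]
tcp_rot: [-0.623, 1.563, -0.223]
contact_force: [-0.3, 0.7, -2.4]
grip_width: 21.1
```

step_arm(
  targets=[
    [[0.015,0,0,0],[0.03,0,0,0],[0.042,0,0,0],[0.05,0,0,0],[0.05,0,0,0]],
  ],
)

```text
time: 5.87
tool_pos: [473.2, 313.4, 147.9]
tcp_rot: [-0.985, 1.565, -0.586]
contact_force: [-0.3, -0.8, -1.8]
grip_width: 21.2
```

```bash
python3 -c "
from h import *
go(470.5,318,146)"
```

```text
t 5.87 pos [473.2 313.4 147.9] down [ 0.005 -0.003 -1.   ] jaw 112.8 q6 -1.51 F [-0.3 -0.8 -1.8] w 21.2
shift m [ 0.0019  0.0053 -0.0008] turn deg about tool x -0.1
```

step_arm(
  targets=[
    [[0.003,0.002,-0.0005,0],[0.005,0.005,-0.0008,0],[0.0055,0.005,-0.0008,0],[0.006,0.005,-0.0008,0],[0.006,0.005,-0.0008,0]],
  ],
)

```text
time: 6.28
tool_pos: [470.7, 317.9, 142.2]
tcp_rot: [-0.905, 1.564, -0.507]
contact_force: [0.2, -0.0, -1.8]
grip_width: 21.3
```

step_arm(
  targets=[
    [[0.001,0,0,0],[0.001,0,0,0],[0.001,0,0,0],[0.001,0,0,0],[0.001,0,0,0]],
  ],
)

```text
time: 6.7
tool_pos: [471.0, 318.1, 141.7]
tcp_rot: [-0.776, 1.564, -0.377]
contact_force: [-0.6, 0.5, 2.2]
grip_width: 21.1
```

The vertical force changed from -1.8 to +2.2 N, so the foot is on the cup floor. Releasing.

step_arm(
  targets=[
    [[0,0,0,0],[0,0,0,0],[0,0,0,0],[0,0,0,0],[0,0,0,0]],
  ],
  jaw=0,
)

```text
time: 7.12
tool_pos: [470.9, 318.0, 141.6]
tcp_rot: [-0.805, 1.564, -0.406]
contact_force: [0.4, 0.3, -0.6]
grip_width: 49.6
```

step_arm(
  targets=[
    [[0,0,0,0],[0,0,0,0],[0,0,0,0],[0,0,0,0],[0,0,0,0]],
  ],
)

```text
time: 7.53
tool_pos: [470.9, 318.0, 141.6]
tcp_rot: [-0.816, 1.564, -0.417]
contact_force: [-1.1, 0.0, -0.1]
grip_width: 83.2
```

Run:
```python
from h import *
go(470.5,318,260)
c=cam('side'); save(c,'side4.png',(180,110,340,240),4)
```

```text
t 7.53 pos [470.9 318.  141.6] down [ 0.006 -0.003 -1.   ] jaw 112.9 q6 -1.5 F [-1.1  0.  -0.1] w 83.2
shift m [-0.1184 -0.0004  0.0002] turn deg about tool x -0.0
```

View pics/side4.png

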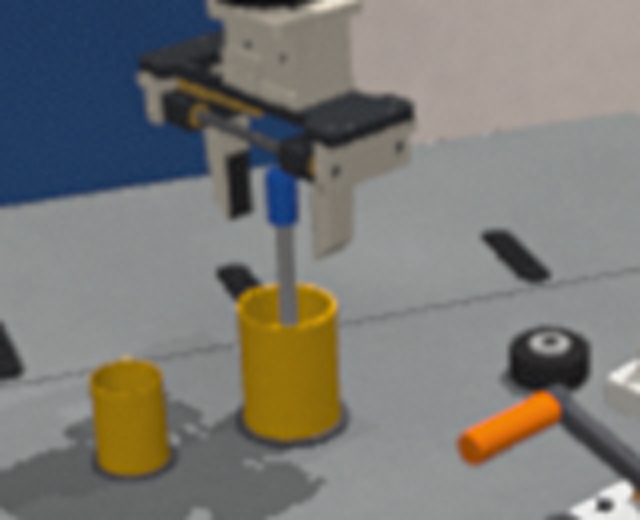

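The pin stands in the big cup, with its head at (283,195) and slightly leaning, and the fingers are clear on both sides. I'll rise and go to the handle.

step_arm(
  targets=[
    [[-0.015,0,0,0],[-0.035,0,0,0],[-0.06,0,0,0],[-0.085,0,0,0],[-0.11,0,0,0]],
  ],
)

```text
time: 8.0
tool_pos: [470.0, 318.2, 252.7]
tcp_rot: [-0.842, 1.564, -0.443]
contact_force: [1.2, 0.1, -0.4]
grip_width: 91.8
```

```bash
python3 -c "
from h import *
go(528.5,68,220)"
```

```text
t 8.0 pos [470.  318.2 252.7] down [ 0.006 -0.003 -1.   ] jaw 112.9 q6 -1.51 F [ 1.2  0.1 -0.4] w 91.8
shift m [ 0.0338 -0.2531 -0.0435] turn deg about tool x -0.0
```

step_arm(
  targets=[
    [[0,-0.03,-0.005,0],[0,-0.06,-0.01,0],[0,-0.095,-0.016,0],[0,-0.13,-0.022,0],[0,-0.165,-0.028,0]],
  ],
)

```text
time: 8.42
tool_pos: [508.3, 153.9, 253.6]
tcp_rot: [-0.821, 1.564, -0.422]
contact_force: [0.9, -0.1, 0.7]
grip_width: 92.3
```

step_arm(
  targets=[
    [[0,-0.03,-0.005,0],[0.01,-0.055,-0.01,0],[0.02,-0.075,-0.013,0],[0.03,-0.086,-0.015,0],[0.033,-0.088,-0.0155,0]],
  ],
)

```text
time: 8.83
tool_pos: [528.1, 65.1, 219.3]
tcp_rot: [-1.061, 1.566, -0.663]
contact_force: [0.0, 0.6, 0.3]
grip_width: 91.6
```

Run:
```python
from h import *
go(528.5,68,95)
c=cam('wrist'); P=pts(c); hsv=cv2.cvtColor(c['color'],cv2.COLOR_RGB2HSV)
m=(cv2.inRange(hsv,(6,150,80),(20,255,255))>0)
q=P[m&(P[...,2]>95)&(P[...,2]<150)]; print('orange',len(q),cv2.minAreaRect(q[:,:2].astype(np.float32)),np.percentile(q[:,2],98))
```

```text
t 8.83 pos [528.1  65.1 219.3] down [ 0.004 -0.003 -1.   ] jaw 112.8 q6 -1.99 F [0.  0.6 0.3] w 91.6
shift m [0.1243 0.0031 0.0012] turn deg about tool x -0.1
orange 3022 ((528.0368041992188, 70.74041748046875), (67.81584167480469, 19.48383140563965), 22.506092071533203) 125.91910937381634
```

step_arm(
  targets=[
    [[0.03,0.002,0.001,0],[0.06,0.004,0.001,0],[0.09,0.004,0.001,0],[0.115,0.004,0.001,0],[0.123,0.004,0.001,0]],
  ],
)

```text
time: 9.3
tool_pos: [525.4, 71.3, 93.2]
tcp_rot: [-2.745, 1.568, -2.345]
contact_force: [-1.0, 0.2, 0.1]
grip_width: 91.5
```

```bash
python3 -c "
from h import *
go(528,69.8,95)"
```

```text
t 9.3 pos [525.4  71.3  93.2] down [-0.002 -0.002 -1.   ] jaw 112.9 q6 -1.98 F [-1.   0.2  0.1] w 91.5
shift m [-0.0018 -0.0023  0.0018] turn deg about tool x -0.0
```

step_arm(
  targets=[
    [[-0.001,-0.002,0.001,0],[-0.001,-0.002,0.001,0],[-0.001,-0.002,0.001,0],[-0.001,-0.002,0.001,0],[-0.001,-0.002,0.001,0]],
  ],
  jaw=1,
)

```text
time: 9.72
tool_pos: [528.0, 69.9, 95.6]
tcp_rot: [-1.743, 1.568, -1.344]
contact_force: [0.3, -0.7, 0.7]
grip_width: 63.1
```

step_arm(
  targets=[
    [[0,0,0,0],[0,0,0,0],[0,0,0,0],[0,0,0,0],[0,0,0,0]],
  ],
)

```text
time: 10.13
tool_pos: [528.0, 69.9, 95.6]
tcp_rot: [-1.765, 1.568, -1.365]
contact_force: [0.0, -0.4, -0.0]
grip_width: 29.7
```

step_arm(
  targets=[
    [[0,0,0,0],[0,0,0,0],[0,0,0,0],[0,0,0,0],[0,0,0,0]],
  ],
)

```text
time: 10.55
tool_pos: [527.6, 70.4, 95.4]
tcp_rot: [-2.199, 1.569, -1.799]
contact_force: [-1.4, 4.8, -0.9]
grip_width: 21.0
```

```bash
python3 -c "
from h import *
go(570.5,-32.6,176)
for a in np.linspace(0,1.27,11):
    t=.3+a; print(round(a,2), 'dy %.1f up %.1f'%(115*(np.cos(t)-np.cos(.3)),115*(np.sin(t)-np.sin(.3))))"
```

```text
t 10.55 pos [527.6  70.4  95.4] down [-0.    -0.002 -1.   ] jaw 112.9 q6 -1.98 F [-1.4  4.8 -0.9] w 21.0
shift m [-0.0805 -0.1117 -0.0006] turn deg about tool x -0.0
0.0 dy 0.0 up 0.0
0.13 dy -5.2 up 13.6
0.25 dy -12.1 up 26.5
0.38 dy -20.5 up 38.4
0.51 dy -30.4 up 49.1
0.64 dy -41.6 up 58.5
0.76 dy -53.8 up 66.4
0.89 dy -67.0 up 72.7
1.02 dy -80.9 up 77.3
1.14 dy -95.2 up 80.1
1.27 dy -109.8 up 81.0
```

Handle gripped (opening 21 mm). Now carrying it round the arc.

step_arm(
  targets=[
    [[-0.0136,-0.0052,0,0],[-0.0265,-0.0121,0,0],[-0.0384,-0.0205,0,0],[-0.0491,-0.0304,0,0],[-0.0585,-0.0416,0,0]],
  ],
)

```text
time: 10.97
tool_pos: [544.0, 31.6, 154.3]
tcp_rot: [-2.107, 1.569, -1.707]
contact_force: [2.9, -0.7, -8.5]
grip_width: 20.8
```

Run:
```python
from h import *
go(570.5,-32.6,176)
o=bot.get_obs(); d=o['tool_pos']-np.array([622.1,-10.8,0]); u=np.array([.921,.389]); v=np.array([-.389,.921])
y,z=d[:2]@v,d[2]+19-80; print('unit x,y',d[:2]@u,y,'r',np.hypot(y,z),'a',np.arctan2(z,y)-.3)
```

```text
t 10.97 pos [544.   31.6 154.3] down [-0.    -0.002 -1.   ] jaw 112.9 q6 -2.05 F [ 2.9 -0.7 -8.5] w 20.8
shift m [-0.0216 -0.0695 -0.0006] turn deg about tool x 0.0
unit x,y -55.45901114392868 69.43866160942012 r 116.27669519359061 a 0.630809736863448
```

step_arm(
  targets=[
    [[-0.0079,-0.0122,0,0],[-0.0142,-0.0254,0,0],[-0.0188,-0.0393,0,0],[-0.0214,-0.0536,0,0],[-0.022,-0.069,0,0]],
  ],
)

```text
time: 11.38
tool_pos: [571.0, -32.7, 176.2]
tcp_rot: [-2.849, 1.569, -2.449]
contact_force: [2.4, 5.6, -11.2]
grip_width: 20.9
```

step_arm(
  targets=[
    [[0,0,0,0],[0,0,0,0],[0,0,0,0],[0,0,0,0],[0,0,0,0]],
  ],
)

```text
time: 11.8
tool_pos: [570.7, -31.9, 176.1]
tcp_rot: [3.108, 1.569, -2.775]
contact_force: [1.5, 4.8, -5.6]
grip_width: 21.1
```

Run:
```python
from h import *
go(570.5,-32.6,176)
o=bot.get_obs(); d=o['tool_pos']-np.array([622.1,-10.8,0]); u=np.array([.921,.389]); v=np.array([-.389,.921])
y,z=d[:2]@v,d[2]+19-80; print('unit x,y',d[:2]@u,y,'r',np.hypot(y,z),'a',np.arctan2(z,y)-.3,'dq',abs(o['dq']).max())
for n in ('scene','side'):
    c=cam(n); P=pts(c); q=P.reshape(-1,3); h=cv2.cvtColor(c['color'],cv2.COLOR_RGB2HSV).reshape(-1,3)
    m=(h[:,0]>=5)&(h[:,0]<=20)&(h[:,1]>150)&(abs(q[:,0]-565)<60)&(abs(q[:,1]+30)<60)&(q[:,2]>150)&(q[:,2]<240)
    e=q[m]-[622.1,-10.8,0]
    if m.sum(): print(n,m.sum(),'orange unit y',np.percentile(e[:,:2]@v,[2,50,98]).round(1),'z',np.percentile(e[:,2],[2,50,98]).round(1))
    m=(h[:,0]>=100)&(h[:,0]<=130)&(h[:,1]>120)&(abs(q[:,0]-470)<80)&(abs(q[:,1]-318)<80)&(q[:,2]>100)&(q[:,2]<240)
    if m.sum(): print('pin head',q[m].mean(0).round(1),q[m][:,2].max())
save(c,'side5.png',(190,110,450,305),3)
```

```text
t 11.8 pos [570.7 -31.9 176.1] down [-0.002 -0.001 -1.   ] jaw 113.0 q6 -2.16 F [ 1.5  4.8 -5.6] w 21.1
shift m [ 0.0001 -0.0006 -0.0004] turn deg about tool x 0.1
unit x,y -55.57784326552395 0.5784016676659753 r 115.08701754869922 a 1.2657705287949714 dq 0.001787476016380849
pin head [475.2 312.6 172.2] 185.74931975589828
side 135 orange unit y [-10.9  -3.8   9.3] z [188.7 200.5 205.9]
pin head [470.5 312.5 171.7] 186.90197833581567
```

View pics/side5.png

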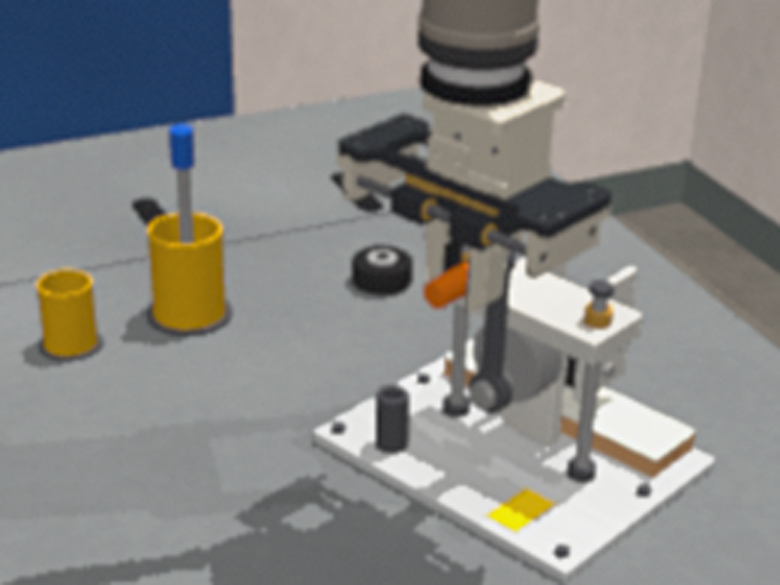

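The side view shows the lever upright with its orange handle at (447,287) in the fingers. The pin stands in the large cup, head at (181,147), and everything is still. Handing in.

```bash
python3 -c "
from h import *
go(570.5,-32.6,176); print(bot.close_job())"
```

```text
t 11.9 pos [570.7 -32.  176.1] down [-0.002 -0.001 -1.   ] jaw 113.0 q6 -2.16 F [ 0.9  4.5 -5.5] w 21.1
shift m [ 0.0001 -0.0005 -0.0004] turn deg about tool x 0.1
the job is handed in; nothing more can be done
None
```

I pulled the lock pin out of its sleeve and stood it in the larger yellow cup. I then gripped the orange handle, turned the lever straight up and handed in at 11.9 s while still holding it; no verdict was given.

- **Lever:** its angle worked out from the tool position is about 1.266 rad, against 1.27 for straight up. The arm was still, and the fingers were closed on the handle at 21.1 mm. The top of the handle measured about 206 mm, as expected with the lever straight up.
- **Roller lift:** I did not measure the carriage lift directly; I am relying on the lever angle for it.
- **Pin:** the head top measured about 186 mm, so the foot is on the cup floor. It leans slightly and nothing touches it.
- **Bystanders:** the arm did not go near the oil bottle, spare roller or spanner. I did not measure their positions again at the end.

No check failed or disagreed.

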